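# Open the combination padlock of the gold box and hold it up

## Task

Lift the clear hood of the blue box by its red handle and bring it gently back onto its stop. Then turn the padlock's black dial, click by click, until its white pointer clicks in at the red mark, and pull the steel shackle fully out. Last, lift the opened lock out of its nest, dial face up, and finish while still holding it up in the gripper well above the box's blue walls, with the shackle out and the hood left open; leave the file, the ring mandrel and the jar where they are.

Things in the scene. Friction and masses are not known exactly. Their poses are not given: they have to be found in the camera images.
- case: Fixed blue box 188 x 216 mm, floor 4 mm thick. Origin: mid nest, bench level; y points from the hood's hinge to its handle. Side walls (x +-92 mm) 45 mm high, hinge-side wall 79, handle-side lip (y 110 mm) 14. The lock rests on a plinth 44 mm wide (x), held by 10 mm high lips at its y ends and corners (reaching 7 mm beyond it); the middle 40 mm of its x sides is free for fingers.
- hood (a joint): Angle of the clear plastic hood (rad): 0 shut, grows as its handle side rises, 1.92 = open on its stop, 20 degrees past upright. It starts shut or slightly ajar. The hinge is stiff: the hood stays where it is left; the handle needs up to 4 N. Meeting the stop at over 1.2 rad/s is a slam.
- hood_hinge (a point): Middle of the hood's hinge line, which runs along the case's x axis at y = -100 mm, 80 mm above the bench.
- hood_handle (a point): Middle of the hood's red handle: round bar 10 mm thick, parallel to the hinge line, 90 mm long between its two arms, 247 mm from the hinge line (and 2 mm above it when shut), 38 mm outside the hood's front panel (front and side panels hang 33 mm down). Can be pinched from above, a finger on each side; the bar turns between the fingers, so they can stay vertical up to the stop.
- lock: Loose brass padlock lying face up in the nest, 0.4 to 0.6 kg with its parts. Body 60 mm (x) x 62 mm (y) x 28 mm high; origin at the middle of its underside, 18 mm above the bench at the start; z up through the dial, y towards the shackle. At the start its axes are parallel to the case's. It lifts straight up out of the nest.
- dial (a joint): Angle of the lock's dial (rad), counter-clockwise seen from above; 0 = white pointer at the red mark on the shackle side, the only place where the shackle comes out (within about 0.1). It clicks into a notch every 0.349 rad (20 degrees), 0 being one, and needs under 0.1 N m. It starts 0.6 to 1.5 on the positive side, so turn it clockwise.
- dial_grip (a point): Centre of the dial's black grip bar: 14 mm thick, 36 long, 22 high, centre 44 mm and top 55 mm above the lock's underside. It stands on a round plate 44 mm wide, 5 mm thick, on the lock's face. The bar's length is this point's y axis, which points along the white pointer; it lies along the lock's y axis when the dial is at 0.
- shackle (a joint): How far the shackle is pulled out of the lock along the lock's y axis (m): 0 in, 0.022 fully out. It slides with about 3 N and stays where it is left; it is blocked after about 2 mm unless the dial is at 0.
- shackle_bow (a point): Middle of the shackle's far bar: round steel 8 mm thick, parallel to the lock's x axis, straight over 22 mm, 71 mm from the lock's middle when in, 17 mm above the lock's underside, 35 mm above the bench. Inside the bow is a free space of 36 mm (y) by 34 mm (x) for a finger.
- file: Bystander: file with wooden handle, lying along its x axis, 200 mm long, near the left side.
- mandrel: Bystander: standing steel ring mandrel, a cone 100 mm high, foot 36 mm wide; origin under its foot.
- flux_jar: Bystander: amber jar, 60 mm wide, 75 mm high; origin under its middle.

How it is judged:
By the outcome, as a careful person would: the job done as asked, in the order asked, and still so for the second after the job is handed in, while the arm keeps its last pose, push and grip.
It also fails if it takes over 72 s, if anything falls off the work surface, if the arm or the gripper's body presses on something with over 40 N, if the wrist force passes 120 N, or if a joint passes its speed limit or range.

## Robot

A 6-joint arm with a two-finger parallel gripper is mounted at the origin on the work surface. World frame = base frame: x ahead of the robot, y to its left, z up, the work surface at z = 0. Lengths are in m, angles in degrees, forces in N, time in s.
With the tool pointing down it reaches from about 0.35 to 0.975 m from the base axis. Payload 7.1 kg.
Tool frame: the origin (TCP) lies midway between the tips of the shut fingers; the grasp point (between the pads) lies 19 mm behind it; z points along the fingers, y is the direction in which the jaws open and shut (so a half turn about z gives the same grasp; the last joint's range is limited). The gripper opens to 88 mm and grips with 3 to 60 N. Pads are 20 mm wide; open, the fingers measure 115 mm over their backs; the gripper's body (75 mm by 178 mm) begins 61 mm behind the grasp point.
Start: joints at [-64.744, 24.242, 93.386, -0, 62.372, -1.089], TCP at [0.277, -0.56, 0.223] pointing down, gripper open.
Joint ranges: [-172.04, 172.04], [-51.8, 120.97], [4.93, 147.93], [-75.15, 255.16], [6.16, 154.13], [-145.62, 145.62]. Speed limits (degrees/s): [136.94, 136.94, 172.46, 180, 180, 180].

## Interface

Orientations are given as [roll, pitch, yaw] about the fixed x, y, z axes, in that order (R = Rz(yaw) Ry(pitch) Rx(roll)).
In Python, from plant import * gives the robot as it stands.
- The arm moves only by the shell command python3 -m pendant 'ROWS'. ROWS is JSON, a list of rows, each an object with "slide": the shift along the tool's x, y, z in cm, a list of three; "dr": the turn, a rotation vector about the tool's x, y, z in degrees, a list of three; "gripper": the closure in counts, from 0 (fully open) to 255 (shut). In form: [{"slide": [x, y, z], "dr": [wx, wy, wz], "gripper": gripper}, ...]. A call has 1 to 10 rows; each row shifts and turns the pose as measured when the row begins, along the tool's axes as they then stand; what a row does not reach is not made up. A row lasts 1/12 s, in which the tool goes at most 41.7 mm and 7.16 degrees, less where a joint would pass 70% of its speed; a pose out of reach is approached as far as the arm can. A call is refused whole if a number of a shift passes 4.17 or a number of a turn 7.16, either way. A call with a gripper value outside its range is refused whole. The fingers move at their own pace and stop on an object; the grip force is fixed at half the most. Time passes only in rows, so rows that do not move let the fingers close. It gives the time, the measured TCP pose, the force and the opening at its end, in the units of the state.
- get_obs(): the state, without advancing time (a new reading comes with each control period).
- grab_frame(name): name is "scene" or "top"; returns the picture (420x560x3 uint8, red, green, blue); there is no depth.
- camera_info(name): a dict with "mtx" (3x3 intrinsics, pixels), "dist" ([k1, k2, p1, p2, k3] as OpenCV has them; the pictures are not rectified), "R" (3x3) and "t" (3): a world point X has camera coordinates R X + t. Camera axes: x right, y down, z forward; pixel columns grow to the right and rows downward; lengths in m; the calibration is good to about 2 mm. A picture is of the moment at which its call begins. camera_info takes no time and is no camera call.
- close_job(): hands the job in, once; it reports no verdict.
The state is a dict: "clock": time; "q": joint angles; "qd": joint speeds; "effort": joint torques, N m; "eef_pos": TCP position; "eef_rot": TCP orientation; "force": force on the tool from outside, world axes, zero at the start; "torque": the same for the moment, N m; "opening": opening from 0.0 (shut) to 1.0 (fully open).
Only numpy, scipy, OpenCV 4.12 (cv2) and the standard library are available. Lean on these libraries where they do the work, as an engineer would, in place of code of your own. Each camera call takes 0.05 s, during which the arm holds its last target. There are 200 camera calls.

## Working session

There is one attempt and no reset: what is moved stays moved. The work goes in short steps, Python scripts to look and compute and a shell command to move; the robot and the scene stay as the last step left them, time stands still between calls to the robot, and variables do not carry over. Pictures are saved under pics/ and viewed, about 8 in all and at most 12, crops included, and the job is handed in when it is done.

```bash
mkdir -p pics; ls; python3 - <<'E'
from plant import *
import cv2,numpy as np
for n in("scene","top"):
    cv2.imwrite(f"pics/{n}0.png",cv2.resize(grab_frame(n)[:,:,::-1],(784,588),interpolation=cv2.INTER_CUBIC)); c=camera_info(n); print(n,c)
print(get_obs())
E
```

```text
pics
scene {'mtx': array([[418.34981594,   0.        , 278.32935523],
       [  0.        , 418.34981594, 204.13637466],
       [  0.        ,   0.        ,   1.        ]]), 'dist': array([-0.12994439,  0.        ,  0.        ,  0.        ,  0.        ]), 'R': array([[-0.25612096,  0.96651893, -0.01559542],
       [ 0.72215337,  0.18059126, -0.66774344],
       [-0.64257028, -0.18228537, -0.74422811]]), 't': array([ 0.17766459, -0.34359332,  1.40147666])}
top {'mtx': array([[390.14607589,   0.        , 282.40699687],
       [  0.        , 390.14607589, 209.72448197],
       [  0.        ,   0.        ,   1.        ]]), 'dist': array([-0.01538818,  0.        ,  0.        ,  0.        ,  0.        ]), 'R': array([[ 5.88411276e-04, -9.99996939e-01,  2.40344949e-03],
       [-9.96014454e-01, -8.00428344e-04, -8.91883765e-02],
       [ 8.91900272e-02, -2.34139098e-03, -9.96011876e-01]]), 't': array([-0.03031092,  0.54032816,  1.20146676])}
{'clock': 0.1, 'q': array([-6.47467043e+01,  2.42802229e+01,  9.34256875e+01,  6.03320701e-04,
        6.23728216e+01, -1.08786070e+00]), 'qd': array([-0.03947554, -0.16218544, -0.17020059, -0.03488794,  0.08270836,
       -0.04831354]), 'effort': array([-1.97007270e-03, -5.45615888e+01, -2.74328220e+01,  6.44406443e-02,
        1.87510526e-02, -5.24629547e-05]), 'eef_pos': array([ 0.2771443 , -0.55964199,  0.22198695]), 'eef_rot': array([-1.79921292e+02, -2.02882600e-03,  2.63408749e+01]), 'force': array([ 0.21920629, -0.55761941,  0.17285276]), 'torque': array([-0.04250669,  0.01985157,  0.05000103]), 'opening': 0.9997270469440991}
```

View pics/top0.png

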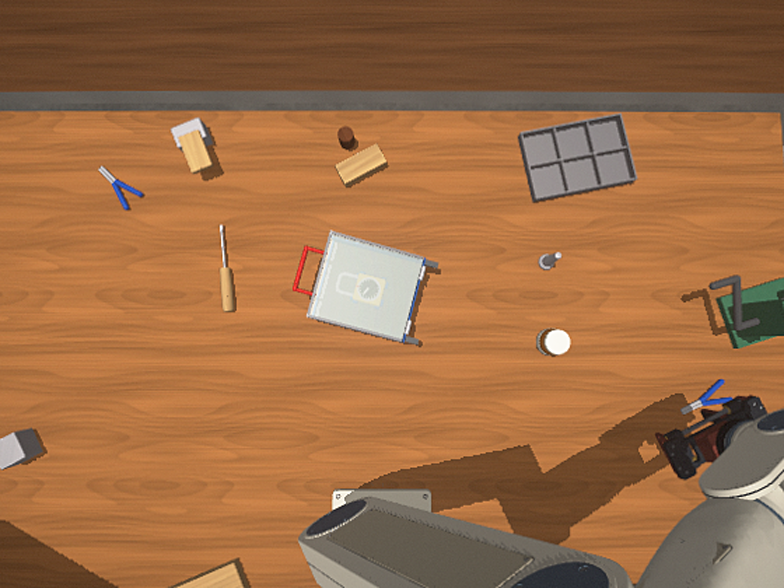

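View pics/scene0.png

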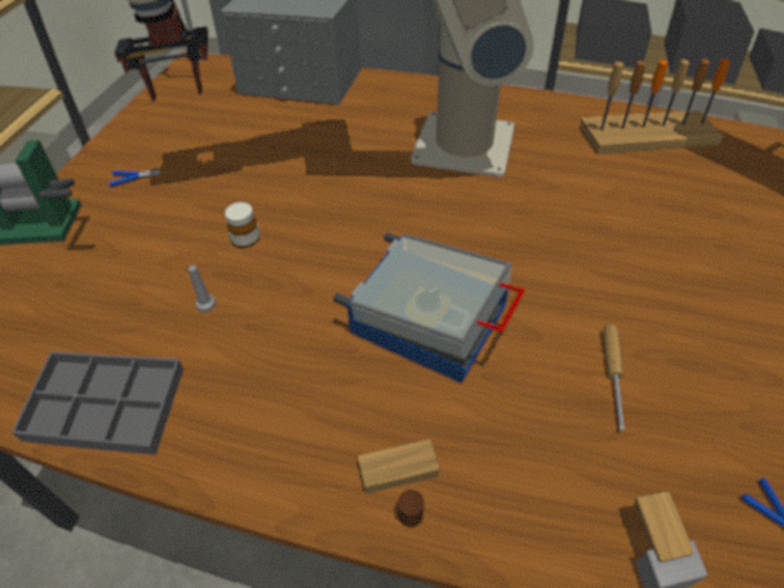

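The top view shows the hood's red bar from about (307,248) to (295,291), with the hinge on the right at (438,265) to (420,343). In the scene view the bar runs from (522,290) to (502,328). I'll triangulate these.

```bash
cat > h.py <<'E'
from plant import *
import cv2,numpy as np
from scipy.optimize import least_squares
from scipy.spatial.transform import Rotation as Ro
def proj(n,X):
    c=camera_info(n); return cv2.projectPoints(np.array(X,float).reshape(-1,3),cv2.Rodrigues(c["R"])[0],c["t"],c["mtx"],c["dist"])[0].reshape(-1,2)
def ray(n,px):
    c=camera_info(n); u=cv2.undistortPoints(np.array(px,float).reshape(-1,1,2),c["mtx"],c["dist"]).reshape(-1,2)
    return -c["R"].T@c["t"], np.c_[u,np.ones(len(u))]@c["R"]
def onz(n,px,z):
    C,d=ray(n,px); return C+d*((z-C[2])/d[:,2])[:,None]
def tri(a,b):
    return [least_squares(lambda X:np.r_[proj("top",X)[0]-p,proj("scene",X)[0]-q],onz("top",[p],.05)[0]) for p,q in zip(a,b)]
def crop(n,x0,y0,x1,y1,s,f):
    im=grab_frame(n); cv2.imwrite(f,cv2.resize(im[y0:y1,x0:x1,::-1],None,fx=s,fy=s,interpolation=cv2.INTER_CUBIC)); return im
E
python3 - <<'E'
from h import *
k=560/784
a=np.array([[307,248],[295,291]])*k; b=np.array([[522,290],[502,328]])*k
for r in tri(a,b): print(r.x,r.fun)
t=crop("top",200,155,320,255,6,"pics/t1.png"); s=crop("scene",235,160,385,275,5,"pics/s1.png")
for n,i in(("top",t),("scene",s)):
    h=cv2.cvtColor(i,cv2.COLOR_RGB2HSV); m=((h[...,0]<6)|(h[...,0]>174))&(h[...,1]>170)&(h[...,2]>90)
    y,x=np.nonzero(m); 
    ok=(x>190)&(x<390)&(y>150)&(y<260); print(n,len(x[ok])); P=np.c_[x,y][ok].astype(np.float32); print(cv2.boxPoints(cv2.minAreaRect(P)))
E
```

```text
[0.61312291 0.16655071 0.18403196] [-8.15781231  0.98890632 -6.05442243  0.1451235 ]
[0.54932606 0.17525908 0.01836565] [ 6.7249889  -0.85127815  5.19190468 -0.09627137]
top 166
[[208.13483 206.76134]
 [216.8862  175.03758]
 [230.6011  178.821  ]
 [221.84973 210.54475]]
scene 175
[[341.5755  230.76418]
 [359.26416 198.92455]
 [374.29248 207.2736 ]
 [356.60382 239.11324]]
```

View pics/t1.png

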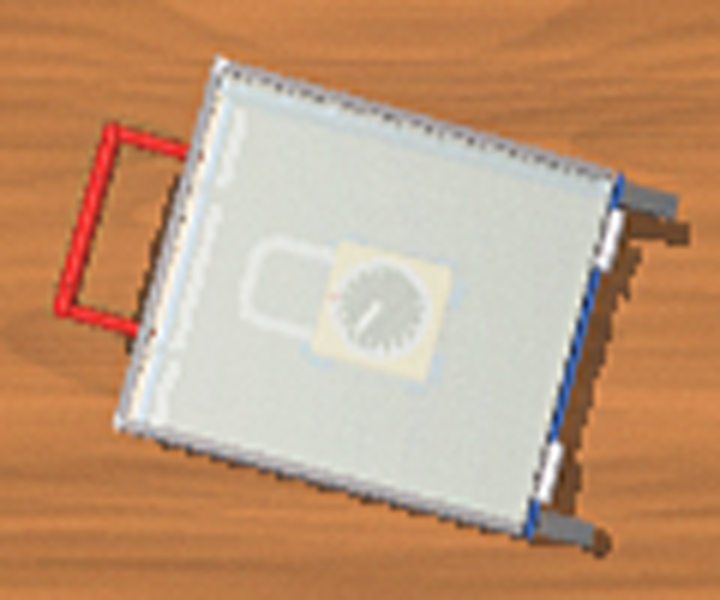

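View pics/s1.png

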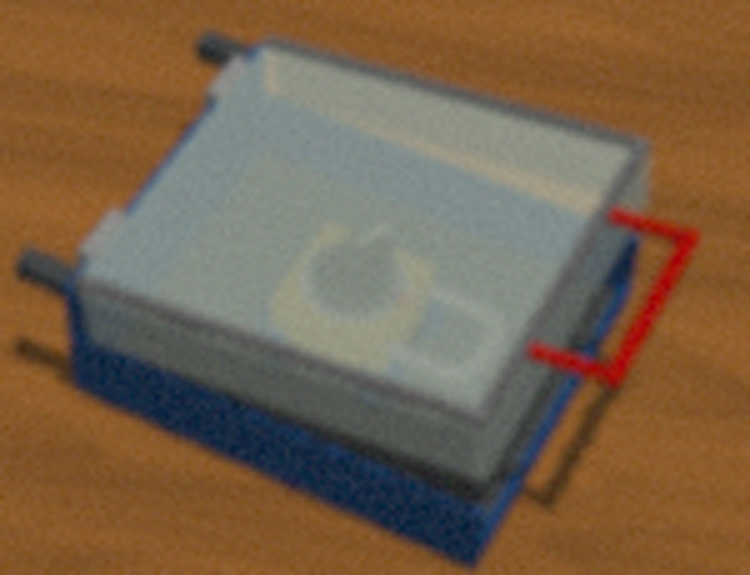

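Matching pixels: in the top crop the bar corners are at (110,133) and (64,306). In the scene crop they are at (615,375) and (690,238), so my first match had the ends swapped. The dial centre is at (380,308) in the top crop, with the pointer towards about (362,335). I'll fit the case pose and hood angle jointly.

```bash
cat >> h.py <<'E'
def hood(p,pts):
    "hood-frame pts (x, r from hinge, height above hinge plane at shut) -> world, p=[x,y,yaw,ang]"
    pts=np.array(pts,float); c,s=np.cos(p[3]),np.sin(p[3])
    return case(p,np.c_[pts[:,0],-.1+pts[:,1]*c-pts[:,2]*s,.08+pts[:,1]*s+pts[:,2]*c])
def case(p,pts): return np.array(pts,float)@Ro.from_euler("z",p[2]).as_matrix().T+[p[0],p[1],0]
E
python3 - <<'E'
from h import *
ta=np.array([[110,133],[64,306]])/6+[200,155]; sa=np.array([[615,375],[690,238]])/5+[235,160]
for r in tri(ta,sa): print(r.x,r.fun.round(1))
dt=np.array([[380,308]])/6+[200,155]; ds=np.array([[355,277]])/5+[235,160]
H=[[.05,.247,.002],[-.05,.247,.002]]; D=[[0,0,.051]]
f=lambda p:np.r_[proj("top",hood(p,H))-ta,proj("scene",hood(p,H))-sa,proj("top",case(p,D))-dt,proj("scene",case(p,D))-ds].ravel()
r=least_squares(f,[.6,.05,-.26,.05]); print(r.x,np.degrees(r.x[2:]),r.fun.round(1))
p=r.x; np.save("p.npy",p)
for a in np.linspace(p[3],1.92,5): print(a,hood([*p[:3],a],[[0,.247,.002]]).round(4))
print(case(p,[[0,0,.073],[0,.071,.035]]))
print("ptr",onz("top",np.array([[380,308],[362,335]])/6+[200,155],.07))
E
```

```text
[0.62860712 0.15972774 0.10996575] [-0.3  0.  -0.2  0. ]
[0.54319385 0.18171405 0.11029882] [-0.6  0.1 -0.5  0. ]
[ 0.55013569  0.03017379 -0.24553165  0.11240898] [-14.06792743   6.44056028] [ 0.  -1.7 -1.1  2.2 -1.   1.9  0.4 -1.7 -0.5 -0.6 -0.6 -0.8]
0.11240898261352292 [[0.5854 0.171  0.1097]]
0.5643067369601422 [[0.5763 0.1346 0.2138]]
1.0162044913067614 [[0.557  0.0577 0.291 ]]
1.4681022456533808 [[ 0.5315 -0.0442  0.3259]]
1.92 [[ 0.5048 -0.1506  0.3114]]
[[0.55013569 0.03017379 0.073     ]
 [0.5673938  0.09904438 0.035     ]]
ptr [[0.54650138 0.02789031 0.07      ]
 [0.53282749 0.03688998 0.07      ]]
```

```bash
R='{"slide":[0,0,0],"dr":[0,0,-7],"gripper":168}'; python3 -m pendant '[{"slide":[0,0,0],"dr":[0,0,-7],"gripper":168},{"slide":[0,0,0],"dr":[0,0,-7],"gripper":168},{"slide":[0,0,0],"dr":[0,0,-7],"gripper":168},{"slide":[0,0,0],"dr":[0,0,-7],"gripper":168},{"slide":[0,0,0],"dr":[0,0,-7],"gripper":168},{"slide":[0,0,0],"dr":[0,0,-7],"gripper":168},{"slide":[0,0,0],"dr":[0,0,-7],"gripper":168},{"slide":[0,0,0],"dr":[0,0,-7],"gripper":168},{"slide":[0,0,0],"dr":[0,0,-7],"gripper":168},{"slide":[0,0,0],"dr":[0,0,-7],"gripper":168}]'
cat >> h.py <<'E'
def tool(*w):
    "tool-frame deltas (cm) from now to world TCP targets"
    o=get_obs(); R=Ro.from_euler("xyz",o["eef_rot"],degrees=True); print("t",round(o["clock"],2),"pos",o["eef_pos"].round(4),"rot",o["eef_rot"].round(1),"F",o["force"].round(1),"T",o["torque"].round(2),"op",round(o["opening"],3),"q6",round(o["q"][5],1))
    prev=o["eef_pos"]
    for x in w: print(np.round(x,4),"->",(R.inv().apply(np.array(x)-prev)*100).round(2)); prev=np.array(x)
E
python3 - <<'E'
from h import *
ta=np.array([[110,133],[64,306]])/6+[200,155]; sa=np.array([[615,375],[690,238]])/5+[235,160]
dt=np.array([[380,308]])/6+[200,155]
H=[[.045,.247,.002],[-.045,.247,.002]]; D=[[0,0,.051]]
f=lambda p:np.r_[proj("top",hood(p,H))-ta,proj("scene",hood(p,H))-sa,proj("top",case(p,D))-dt].ravel()
r=least_squares(f,[.6,.05,-.26,.05]); p=r.x; print(p,np.degrees(p[2:]),r.fun.round(1)); np.save("p.npy",p)
h=hood(p,[[0,.247,.002]])[0]; print(h); tool(h+[0,0,.08])
E
```

```text
clock: 1.03
eef_pos: [0.2765, -0.5582, 0.2197]
eef_rot: [-179.9, -0.3, 98.0]
force: [0.5, -0.0, -0.1]
opening: 0.343
[ 0.5490358   0.03002805 -0.25436027  0.11272672] [-14.57376994   6.45876518] [-0.1 -0.1 -0.6  0.5 -0.5  0.2 -0.4 -0.2 -0.4 -0.2]
[0.58557378 0.17056326 0.10977187]
t 1.03 pos [ 0.2765 -0.5582  0.2197] rot [-179.9   -0.3   98. ] F [ 0.5 -0.  -0.1] T [-0.03 -0.07  0.02] op 0.343 q6 -72.7
[0.5856 0.1706 0.1898] -> [67.88 40.7   3.3 ]
```

```bash
python3 -m pendant '[{"slide":[3.4,2.03,0],"dr":[0,0,0],"gripper":168},{"slide":[3.4,2.03,0],"dr":[0,0,0],"gripper":168},{"slide":[3.4,2.03,0],"dr":[0,0,0],"gripper":168},{"slide":[3.4,2.03,0],"dr":[0,0,0],"gripper":168},{"slide":[3.4,2.03,0],"dr":[0,0,0],"gripper":168},{"slide":[3.4,2.03,0],"dr":[0,0,0],"gripper":168},{"slide":[3.4,2.03,0],"dr":[0,0,0],"gripper":168},{"slide":[3.4,2.03,0],"dr":[0,0,0],"gripper":168},{"slide":[3.4,2.03,0],"dr":[0,0,0],"gripper":168},{"slide":[3.4,2.03,0],"dr":[0,0,0],"gripper":168}]'; python3 -m pendant '[{"slide":[3.4,2.03,0],"dr":[0,0,0],"gripper":168},{"slide":[3.4,2.03,0],"dr":[0,0,0],"gripper":168},{"slide":[3.4,2.03,0],"dr":[0,0,0],"gripper":168},{"slide":[3.4,2.03,0],"dr":[0,0,0],"gripper":168},{"slide":[3.4,2.03,0],"dr":[0,0,0],"gripper":168},{"slide":[3.4,2.03,0],"dr":[0,0,0],"gripper":168},{"slide":[3.4,2.03,0],"dr":[0,0,0],"gripper":168},{"slide":[3.4,2.03,0],"dr":[0,0,0],"gripper":168},{"slide":[3.4,2.03,0],"dr":[0,0,0],"gripper":168}]'; python3 -m pendant '[{"slide":[0,0,0],"dr":[0,0,-7.1],"gripper":168},{"slide":[0,0,0],"dr":[0,0,-7.1],"gripper":168},{"slide":[0,0,0],"dr":[0,0,-7.1],"gripper":168},{"slide":[0,0,0],"dr":[0,0,-7.1],"gripper":168},{"slide":[0,0,0],"dr":[0,0,-7.1],"gripper":168},{"slide":[0,0,0],"dr":[0,0,-7.1],"gripper":168},{"slide":[0,0,0],"dr":[0,0,-7.1],"gripper":168},{"slide":[0,0,0],"dr":[0,0,-7.1],"gripper":168},{"slide":[0,0,0],"dr":[0,0,-7.1],"gripper":168},{"slide":[0,0,0],"dr":[0,0,-3],"gripper":168}]'
python3 - <<'E'
from h import *
p=np.load("p.npy");h=hood(p,[[0,.247,.002]])[0]; tool(h+[0,0,.05],h-[0,0,.019])
E
```

```text
clock: 1.87
eef_pos: [0.4302, -0.1845, 0.2192]
eef_rot: [-179.9, -0.1, 97.8]
force: [0.5, -0.4, -0.1]
opening: 0.339
clock: 2.62
eef_pos: [0.5725, 0.1621, 0.2205]
eef_rot: [180.0, -0.1, 97.8]
force: [0.6, -1.2, -0.5]
opening: 0.343
clock: 3.45
eef_pos: [0.574, 0.1732, 0.2179]
eef_rot: [179.9, -0.1, 166.0]
force: [-0.1, 0.5, -0.6]
opening: 0.341
t 3.45 pos [0.574  0.1732 0.2179] rot [ 1.799e+02 -1.000e-01  1.660e+02] F [-0.1  0.5 -0.6] T [ 0.04 -0.14 -0.08] op 0.341 q6 -60.5
[0.5856 0.1706 0.1598] -> [-1.19  0.01  5.81]
[0.5856 0.1706 0.0908] -> [-0.01 -0.02  6.9 ]
```

```bash
python3 -m pendant '[{"slide":[-0.6,0,3],"dr":[0,0,0],"gripper":168},{"slide":[-0.6,0,3],"dr":[0,0,0],"gripper":168},{"slide":[0,0,1.5],"dr":[0,0,0.5],"gripper":168},{"slide":[0,0,1.5],"dr":[0,0,0],"gripper":168},{"slide":[0,0,1.5],"dr":[0,0,0],"gripper":168},{"slide":[0,0,1.2],"dr":[0,0,0],"gripper":168},{"slide":[0,0,1],"dr":[0,0,0],"gripper":168}]'
python3 - <<'E'
from h import *
p=np.load("p.npy");h=hood(p,[[0,.247,.002]])[0]; tool(h-[0,0,.019])
crop("top",180,140,300,230,6,"pics/t2.png")
E
```

```text
clock: 4.03
eef_pos: [0.589, 0.1714, 0.0885]
eef_rot: [179.7, 0.3, 165.7]
force: [-0.2, 0.6, 1.0]
opening: 0.342
t 4.03 pos [0.589  0.1714 0.0885] rot [179.7   0.3 165.7] F [-0.2  0.6  1. ] T [ 0.07 -0.16 -0.01] op 0.342 q6 -60.8
[0.5856 0.1706 0.0908] -> [ 0.31 -0.16 -0.23]
```

View pics/t2.png

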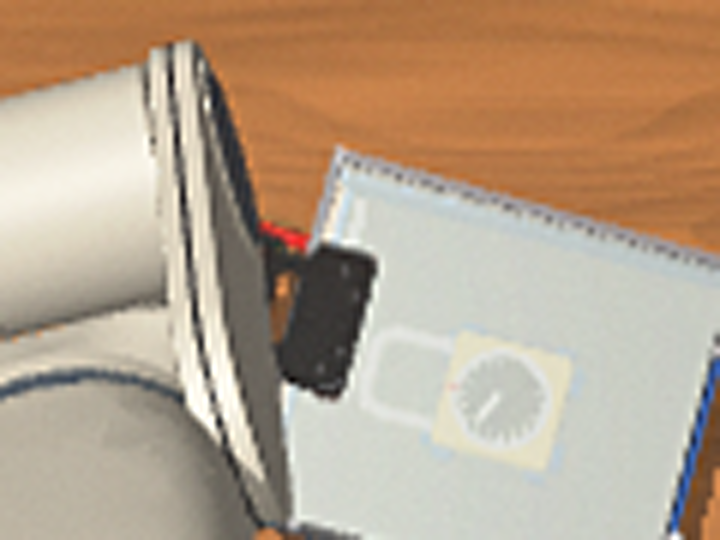

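The gripper is over the bar, with the inner side of its body above the hood's edge as expected and no contact force. Next I'll close it, going down to the right height first.

```bash
python3 -m pendant '[{"slide":[0,-0.15,-0.2],"dr":[0,0,0],"gripper":255},{"slide":[0,0,0],"dr":[0,0,0],"gripper":255},{"slide":[0,0,0],"dr":[0,0,0],"gripper":255},{"slide":[0,0,0],"dr":[0,0,0],"gripper":255}]'
python3 - <<'E'
from h import *
p=np.load("p.npy");o=get_obs()
# start angle kept; offsets of TCP rel. bar retained
h0=hood(p,[[0,.247,.002]])[0]; a=np.linspace(p[3],1.93,31)
P=[hood([*p[:3],x],[[0,.247,.002]])[0] for x in a]
R=Ro.from_euler("xyz",o["eef_rot"],degrees=True); print(o["eef_pos"]-h0,o["opening"],o["force"])
print((R.inv().apply(np.diff(P,axis=0))*100).round(2))
E
```

```text
clock: 4.42
eef_pos: [0.5873, 0.169, 0.0891]
eef_rot: [179.8, 0.1, 165.7]
force: [-0.5, -3.0, -4.2]
opening: 0.11
[ 0.00172238 -0.00154637 -0.02066791] 0.10975003708977099 [-0.51234009 -2.99394693 -4.15026631]
[[-0.   -0.22 -1.48]
 [-0.   -0.31 -1.46]
 [-0.   -0.4  -1.44]
 [-0.   -0.48 -1.42]
 [ 0.   -0.57 -1.38]
 [ 0.   -0.65 -1.35]
 [ 0.   -0.73 -1.3 ]
 [ 0.   -0.81 -1.26]
 [ 0.   -0.88 -1.21]
 [ 0.   -0.96 -1.15]
 [ 0.   -1.02 -1.09]
 [ 0.   -1.09 -1.03]
 [ 0.   -1.15 -0.96]
 [ 0.   -1.2  -0.89]
 [ 0.   -1.26 -0.81]
 [ 0.01 -1.3  -0.74]
 [ 0.01 -1.34 -0.66]
 [ 0.01 -1.38 -0.57]
 [ 0.01 -1.41 -0.49]
 [ 0.01 -1.44 -0.4 ]
 [ 0.01 -1.46 -0.31]
 [ 0.01 -1.48 -0.22]
 [ 0.01 -1.49 -0.13]
 [ 0.01 -1.5  -0.04]
 [ 0.01 -1.5   0.05]
 [ 0.01 -1.49  0.14]
 [ 0.01 -1.48  0.23]
 [ 0.01 -1.46  0.32]
 [ 0.01 -1.44  0.4 ]
 [ 0.01 -1.41  0.49]]
```

Gripped at an opening of 0.11, which is about 10 mm and matches the bar. Now I'll lift along the arc.

```bash
cat > st.py <<'E'
from h import *
p=np.load("p.npy");o=get_obs()
g=o["eef_pos"]+[0,0,.019]; d=case([0,0,-p[2]],[(g-[p[0],p[1],0])])[0]; d+=[0,.1,-.08]
a=np.arctan2(d[2],d[1])-.008; print("hood est",a.round(3),"radius",np.hypot(d[1],d[2]).round(4),"x",d[0].round(4),"F",o["force"].round(1),"op",o["opening"].round(3))
t=[hood([*p[:3],x],[[0,.247,.002]])[0]-[0,0,.019] for x in np.r_[a,np.clip(a+.06*np.arange(1,11),0,1.93)]]
R=Ro.from_euler("xyz",o["eef_rot"],degrees=True); q=R.inv().apply(np.diff(t,axis=0))*100; q[0]+=R.inv().apply(t[0]-o["eef_pos"])*100
print(q.round(2).tolist())
E
python3 -m pendant '[{"slide":[0,-0.22,-1.48],"dr":[0,0,0],"gripper":255},{"slide":[0,-0.31,-1.46],"dr":[0,0,0],"gripper":255},{"slide":[0,-0.4,-1.44],"dr":[0,0,0],"gripper":255},{"slide":[0,-0.48,-1.42],"dr":[0,0,0],"gripper":255},{"slide":[0,-0.57,-1.38],"dr":[0,0,0],"gripper":255},{"slide":[0,-0.65,-1.35],"dr":[0,0,0],"gripper":255}]'; python3 st.py
```

```text
clock: 4.92
eef_pos: [0.5799, 0.1415, 0.1782]
eef_rot: [179.9, 0.2, 165.7]
force: [2.1, -4.2, -6.2]
opening: 0.103Traceback (most recent call last):
  File "st.py", line 4, in <module>
    a=np.arctan2(d[2],d[1])-.008; print("hood est",a.round(3),"radius",np.hypot(d[1],d[2]).round(4),"x",d[0].round(4),"F",o["force"].round(1),"op",o["opening"].round(3))
                                                                                                                                                   ^^^^^^^^^^^^^^^^^^
AttributeError: 'float' object has no attribute 'round'
```

```bash
sed -i 's/o\["opening"\].round(3)/o["opening"]/' st.py; python3 st.py
```

```text
hood est 0.49 radius 0.2455 x 0.0019 F [ 2.1 -4.2 -6.2] op 0.10303699795800737
[[0.18, -0.61, -1.36], [0.0, -0.82, -1.24], [0.0, -0.89, -1.18], [0.0, -0.96, -1.13], [0.0, -1.03, -1.07], [0.0, -1.09, -1.01], [0.0, -1.15, -0.94], [0.0, -1.2, -0.87], [0.0, -1.25, -0.79], [0.0, -1.3, -0.72]]
```

```bash
python3 -m pendant '[{"slide":[0,-0.7,-1.36],"dr":[0,0,0],"gripper":255},{"slide":[0,-0.82,-1.24],"dr":[0,0,0],"gripper":255},{"slide":[0,-0.89,-1.18],"dr":[0,0,0],"gripper":255},{"slide":[0,-0.96,-1.13],"dr":[0,0,0],"gripper":255},{"slide":[0,-1.03,-1.07],"dr":[0,0,0],"gripper":255},{"slide":[0,-1.09,-1.01],"dr":[0,0,0],"gripper":255},{"slide":[0,-1.15,-0.94],"dr":[0,0,0],"gripper":255},{"slide":[0,-1.2,-0.87],"dr":[0,0,0],"gripper":255}]'; python3 st.py
```

```text
clock: 5.58
eef_pos: [0.5571, 0.0551, 0.2739]
eef_rot: [-179.8, 0.3, 165.7]
force: [5.3, -5.3, -14.1]
opening: 0.104
hood est 1.027 radius 0.2475 x 0.0015 F [  5.3  -5.3 -14.1] op 0.10440234641844448
[[0.16, -1.33, -0.67], [0.0, -1.34, -0.63], [0.0, -1.38, -0.55], [0.01, -1.41, -0.47], [0.01, -1.43, -0.38], [0.01, -1.45, -0.3], [0.01, -1.47, -0.21], [0.01, -1.48, -0.12], [0.01, -1.48, -0.03], [0.01, -1.48, 0.06]]
```

```bash
python3 -m pendant '[{"slide":[0.05,-1.33,-0.63],"dr":[0,0,0],"gripper":255},{"slide":[0.05,-1.34,-0.58],"dr":[0,0,0],"gripper":255},{"slide":[0,-1.38,-0.52],"dr":[0,0,0],"gripper":255},{"slide":[0,-1.41,-0.44],"dr":[0,0,0],"gripper":255},{"slide":[0,-1.43,-0.36],"dr":[0,0,0],"gripper":255},{"slide":[0,-1.45,-0.28],"dr":[0,0,0],"gripper":255},{"slide":[0,-1.47,-0.2],"dr":[0,0,0],"gripper":255},{"slide":[0,-1.48,-0.11],"dr":[0,0,0],"gripper":255}]'; python3 st.py
```

```text
clock: 6.25
eef_pos: [0.5272, -0.059, 0.3115]
eef_rot: [179.5, 0.8, 165.7]
force: [6.1, 1.0, -13.8]
opening: 0.102
hood est 1.53 radius 0.2506 x 0.0013 F [  6.1   1.  -13.8] op 0.10161997191101901
[[0.14, -1.5, 0.34], [0.01, -1.48, 0.07], [0.01, -1.47, 0.16], [0.01, -1.46, 0.25], [0.01, -1.44, 0.34], [0.01, -1.42, 0.42], [0.01, -0.94, 0.33], [0.0, 0.0, 0.0], [0.0, 0.0, 0.0], [0.0, 0.0, 0.0]]
```

```bash
python3 -m pendant '[{"slide":[0.07,-1.48,0.15],"dr":[0,0,0],"gripper":255},{"slide":[0.05,-1.48,0.15],"dr":[0,0,0],"gripper":255},{"slide":[0,-1.4,0.22],"dr":[0,0,0],"gripper":255},{"slide":[0,-0.9,0.2],"dr":[0,0,0],"gripper":255},{"slide":[0,-0.7,0.17],"dr":[0,0,0],"gripper":255},{"slide":[0,-0.7,0.18],"dr":[0,0,0],"gripper":255}]'; python3 st.py
```

```text
clock: 6.75
eef_pos: [0.5099, -0.1247, 0.3053]
eef_rot: [178.8, 1.3, 165.5]
force: [2.9, 2.9, -4.4]
opening: 0.104
hood est 1.802 radius 0.2514 x 0.0011 F [ 2.9  2.9 -4.4] op 0.10401211074631862
[[0.13, -1.34, 0.79], [0.01, -1.41, 0.45], [0.0, -0.18, 0.06], [0.0, 0.0, 0.0], [0.0, 0.0, 0.0], [0.0, 0.0, 0.0], [0.0, 0.0, 0.0], [0.0, 0.0, 0.0], [0.0, 0.0, 0.0], [0.0, 0.0, 0.0]]
```

```bash
python3 -m pendant '[{"slide":[0,-0.6,0.25],"dr":[0,0,0],"gripper":255},{"slide":[0,-0.6,0.2],"dr":[0,0,0],"gripper":255},{"slide":[0,-0.6,0.2],"dr":[0,0,0],"gripper":255},{"slide":[0,-0.6,0.22],"dr":[0,0,0],"gripper":255}]'; python3 st.py;  python3 -m pendant '[{"slide":[0,-0.6,0.22],"dr":[0,0,0],"gripper":255},{"slide":[0,-0.6,0.22],"dr":[0,0,0],"gripper":255}]'; python3 st.py
```

```text
clock: 7.08
eef_pos: [0.5034, -0.1492, 0.2976]
eef_rot: [178.7, 1.3, 165.6]
force: [0.1, 2.7, 0.7]
opening: 0.105
hood est 1.908 radius 0.2514 x 0.0009 F [0.1 2.7 0.7] op 0.10509981780036808
[[0.11, -0.39, 0.6], [0.0, 0.0, 0.0], [0.0, 0.0, 0.0], [0.0, 0.0, 0.0], [0.0, 0.0, 0.0], [0.0, 0.0, 0.0], [0.0, 0.0, 0.0], [0.0, 0.0, 0.0], [0.0, 0.0, 0.0], [0.0, 0.0, 0.0]]
clock: 7.25
eef_pos: [0.503, -0.1517, 0.2966]
eef_rot: [177.4, 1.4, 165.4]
force: [0.9, 45.8, 28.5]
opening: 0.108
hood est 1.918 radius 0.2514 x 0.0011 F [ 0.9 45.8 28.5] op 0.10830533366558942
[[0.13, -0.14, 0.5], [0.0, 0.0, 0.0], [0.0, 0.0, 0.0], [0.0, 0.0, 0.0], [0.0, 0.0, 0.0], [0.0, 0.0, 0.0], [0.0, 0.0, 0.0], [0.0, 0.0, 0.0], [0.0, 0.0, 0.0], [0.0, 0.0, 0.0]]
```

The hood is on its stop: the force rose at 1.918 rad. I'll relax, release and rise.

```bash
python3 -m pendant '[{"slide":[0,0.1,0],"dr":[0,0,0],"gripper":255},{"slide":[0,0,0],"dr":[0,0,0],"gripper":190},{"slide":[0,0,0],"dr":[0,0,0],"gripper":190},{"slide":[0,0,-1],"dr":[0,0,0],"gripper":190},{"slide":[0,0,-2],"dr":[0,0,0],"gripper":190},{"slide":[0,0,-3],"dr":[0,0,0],"gripper":190},{"slide":[0,3,-1],"dr":[0,0,0],"gripper":120},{"slide":[0,4,0],"dr":[0,0,0],"gripper":120},{"slide":[0,4,0],"dr":[0,0,0],"gripper":120}]'; python3 - <<'E'
from h import *
p=np.load("p.npy")
tool([*p[:2],.36])
crop("top",200,155,320,255,6,"pics/t3.png")
t=crop("scene",235,100,385,240,5,"pics/s3.png")
E
```

```text
clock: 8.0
eef_pos: [0.5275, -0.0538, 0.3762]
eef_rot: [177.8, 1.3, 164.9]
force: [1.6, 0.8, 0.5]
opening: 0.441
t 8.0 pos [ 0.5275 -0.0538  0.3762] rot [177.8   1.3 164.9] F [1.6 0.8 0.5] T [ 0.03 -0.15 -0.02] op 0.441 q6 -83.7
[0.549 0.03  0.36 ] -> [0.14 8.58 1.95]
```

View pics/s3.png

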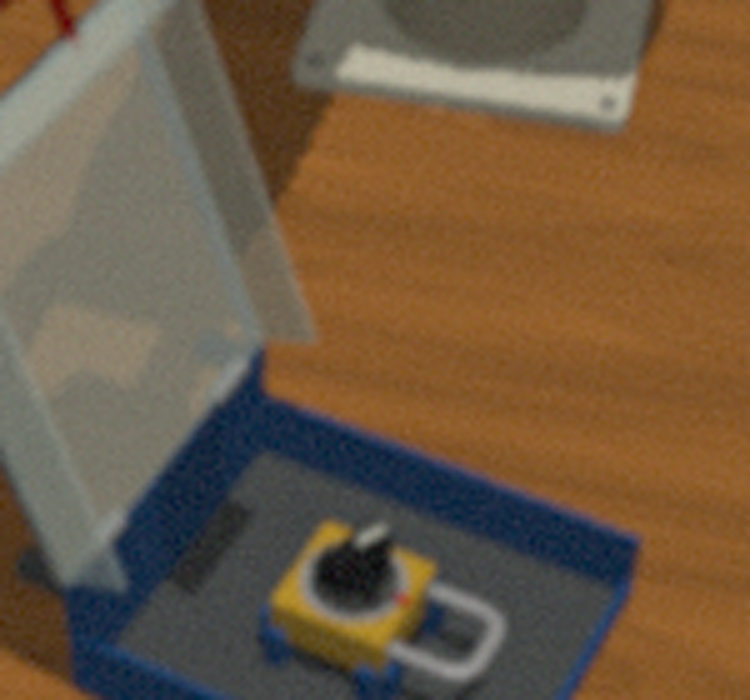

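The hood stands open on its stop and the view is clear. The white pointer runs from (357,547) to (385,527), the red mark is at (402,600), and the body's top corners are (331,520), (437,568) and (275,592). The bow's bar runs from (502,625) to (470,672).

```bash
python3 - <<'E'
from h import *
p=np.load("p.npy"); k=lambda a:np.array(a)/5+[235,100]
P=onz("scene",k([[357,547],[385,527]]),.073); v=P[1]-P[0]; ang=np.degrees(np.arctan2(v[1],v[0])); print("ptr",P,ang,"dial",ang-90-np.degrees(p[2]))
def pr(l,x,z): 
    X=onz("scene",k(x),z); print(l,case([0,0,-p[2]],X-[p[0],p[1],0]).round(4).tolist())
pr("red",[[402,600]],.046); pr("corners",[[331,520],[437,568],[275,592]],.046); pr("bow",[[502,625],[470,672]],.035); pr("tip",[[357,547],[385,527]],.073)
for a in (40,60,80):
    th=p[2]+np.radians(a); T=case([p[0],p[1],th],[[0,0,.073],[0,.018,.073]]); print(a,((proj("scene",T)-[235,100])*5).round(0).tolist())
E
```

```text
ptr [[0.55241719 0.03225902 0.073     ]
 [0.536826   0.04249468 0.073     ]] 146.7149731585444 dial 71.28874310222837
red [[0.0009, 0.0273, 0.046]]
corners [[-0.0285, -0.0262, 0.046], [-0.0253, 0.0333, 0.046], [0.0256, -0.0284, 0.046]]
bow [[-0.0165, 0.0728, 0.035], [0.0168, 0.0713, 0.035]]
tip [[0.0027, 0.003, 0.073], [-0.015, 0.009, 0.073]]
40 [[354.0, 541.0], [391.0, 535.0]]
60 [[354.0, 541.0], [386.0, 526.0]]
80 [[354.0, 541.0], [377.0, 519.0]]
```

View pics/t3.png

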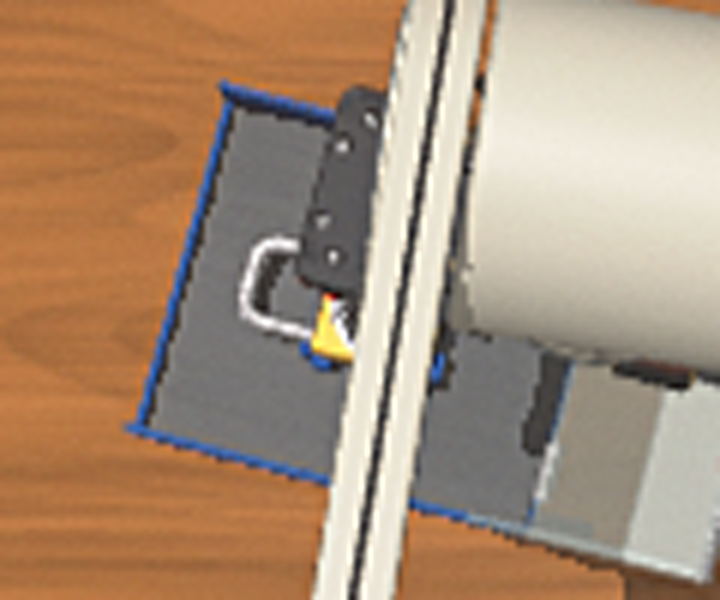

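```bash
cat >> h.py <<'E'
def turn(yaw):
    "rotation vector (deg, tool frame) to tool-down at yaw"
    R=Ro.from_euler("xyz",get_obs()["eef_rot"],degrees=True); d=(R.inv()*Ro.from_euler("xyz",[180,0,yaw],degrees=True)).as_rotvec(degrees=True); print("dr to yaw",yaw,d.round(2)); return d
E
python3 - <<'E'
from h import *
turn(146.7)
E
python3 -m pendant '[{"slide":[0,4,0],"dr":[0,0,0],"gripper":130},{"slide":[0,3.5,0],"dr":[0,0,0],"gripper":130},{"slide":[0,0.8,3],"dr":[0,0,0],"gripper":130},{"slide":[0,0,4],"dr":[0,0,0],"gripper":130},{"slide":[0,0,3],"dr":[0,0,0],"gripper":130}]'
python3 - <<'E'
from h import *
turn(146.7); p=np.load("p.npy"); tool([*p[:2],.12],[*p[:2],.054])
E
```

```text
dr to yaw 146.7 [ 2.49  0.95 18.63]
clock: 8.52
eef_pos: [0.5593, 0.0297, 0.2861]
eef_rot: [177.8, 2.5, 165.3]
force: [-0.2, -0.4, -0.9]
opening: 0.494
dr to yaw 146.7 [ 2.58  2.07 18.67]
t 8.52 pos [0.5593 0.0297 0.2861] rot [177.8   2.5 165.3] F [-0.2 -0.4 -0.9] T [-0.   -0.13 -0.01] op 0.494 q6 -75.1
[0.549 0.03  0.12 ] -> [ 1.71 -0.86 16.53]
[0.549 0.03  0.054] -> [ 0.28 -0.25  6.59]
```

```bash
python3 -m pendant '[{"slide":[0,0,0],"dr":[0.9,0.7,6.2],"gripper":130},{"slide":[0,0,0],"dr":[0.9,0.7,6.2],"gripper":130},{"slide":[0,0,0],"dr":[0.8,0.7,6.2],"gripper":130},{"slide":[0,0,0],"dr":[0,0,0],"gripper":130}]'
python3 - <<'E'
from h import *
turn(146.7); p=np.load("p.npy"); tool([*p[:2],.12],[*p[:2],.054])
E
```

```text
clock: 8.85
eef_pos: [0.5549, 0.0248, 0.2773]
eef_rot: [-179.1, -0.7, 146.0]
force: [1.4, -0.0, 0.3]
opening: 0.493
dr to yaw 146.7 [-0.87 -0.66 -0.67]
t 8.85 pos [0.5549 0.0248 0.2773] rot [-179.1   -0.7  146. ] F [ 1.4 -0.   0.3] T [ 0.05 -0.11  0.04] op 0.493 q6 -54.4
[0.549 0.03  0.12 ] -> [ 0.59  0.34 15.73]
[0.549 0.03  0.054] -> [-0.07  0.1   6.6 ]
```

```bash
python3 -m pendant '[{"slide":[0.2,0.1,3.9],"dr":[-0.8,-0.6,-0.5],"gripper":130},{"slide":[0.2,0.1,3.9],"dr":[0,0,0],"gripper":130},{"slide":[0.2,0.1,3.9],"dr":[0,0,0],"gripper":130},{"slide":[0,0,3],"dr":[0,0,0],"gripper":130},{"slide":[0,0,0],"dr":[0,0,0],"gripper":130}]'
python3 - <<'E'
from h import *
turn(146.7); p=np.load("p.npy"); tool([*p[:2],.054])
E
```

```text
clock: 9.27
eef_pos: [0.5562, 0.025, 0.1302]
eef_rot: [179.7, 0.7, 147.5]
force: [-1.1, 0.1, 0.2]
opening: 0.492
dr to yaw 146.7 [0.27 0.72 0.77]
t 9.27 pos [0.5562 0.025  0.1302] rot [179.7   0.7 147.5] F [-1.1  0.1  0.2] T [ 0.04 -0.05 -0.04] op 0.492 q6 -55.8
[0.549 0.03  0.054] -> [0.97 0.01 7.61]
```

```bash
python3 -m pendant '[{"slide":[0.6,0,1.5],"dr":[0.2,0.6,0.5],"gripper":130},{"slide":[0.3,0,1.5],"dr":[0,0,0],"gripper":130},{"slide":[0,0,1.5],"dr":[0,0,0],"gripper":130},{"slide":[0,0,0.6],"dr":[0,0,0],"gripper":130},{"slide":[0,0,0],"dr":[0,0,0],"gripper":130}]'
python3 - <<'E'
from h import *
turn(146.7); p=np.load("p.npy"); tool([*p[:2],.054])
E
```

```text
clock: 9.68
eef_pos: [0.552, 0.0261, 0.0826]
eef_rot: [179.9, 0.4, 147.6]
force: [0.1, -0.2, 0.2]
opening: 0.49
dr to yaw 146.7 [0.13 0.37 0.88]
t 9.68 pos [0.552  0.0261 0.0826] rot [179.9   0.4 147.6] F [ 0.1 -0.2  0.2] T [ 0.04 -0.11  0.01] op 0.49 q6 -55.9
[0.549 0.03  0.054] -> [0.48 0.17 2.86]
```

```bash
python3 -m pendant '[{"slide":[0.5,0.18,0.8],"dr":[0,0.3,0.8],"gripper":130},{"slide":[0.1,0,0.8],"dr":[0,0,0],"gripper":130},{"slide":[0,0,0.8],"dr":[0,0,0],"gripper":130},{"slide":[0,0,0.4],"dr":[0,0,0],"gripper":130},{"slide":[0,0,0],"dr":[0,0,0],"gripper":130}]'
python3 - <<'E'
from h import *
turn(146.7); p=np.load("p.npy"); tool([*p[:2],.054])
E
```

```text
clock: 10.1
eef_pos: [0.5515, 0.0306, 0.057]
eef_rot: [179.6, 0.4, 146.8]
force: [-0.4, 0.1, -0.2]
opening: 0.489
dr to yaw 146.7 [0.38 0.42 0.13]
t 10.1 pos [0.5515 0.0306 0.057 ] rot [179.6   0.4 146.8] F [-0.4  0.1 -0.2] T [ 0.03 -0.13  0.  ] op 0.489 q6 -55.0
[0.549 0.03  0.054] -> [ 0.18 -0.18  0.3 ]
```

Close enough. I'll close on the grip bar.

```bash
python3 -m pendant '[{"slide":[0.18,-0.18,0.2],"dr":[0.3,0.3,0],"gripper":130},{"slide":[0,0,0],"dr":[0,0,0],"gripper":255},{"slide":[0,0,0],"dr":[0,0,0],"gripper":255},{"slide":[0,0,0],"dr":[0,0,0],"gripper":255},{"slide":[0,0,0],"dr":[0,0,0],"gripper":255},{"slide":[0,0,0],"dr":[0,0,0],"gripper":255}]'
python3 - <<'E'
from h import *
turn(75.4); p=np.load("p.npy"); tool([*p[:2],.056])
E
```

```text
clock: 10.6
eef_pos: [0.5489, 0.0298, 0.0552]
eef_rot: [180.0, 0.1, 146.9]
force: [-1.1, -2.0, -0.4]
opening: 0.16
dr to yaw 75.4 [ 0.09  0.08 71.48]
t 10.6 pos [0.5489 0.0298 0.0552] rot [1.800e+02 1.000e-01 1.469e+02] F [-1.1 -2.  -0.4] T [-0.33  0.16  0.04] op 0.16 q6 -54.9
[0.549 0.03  0.056] -> [ 0.    0.02 -0.08]
```

```bash
python3 -m pendant '[{"slide":[0,0,0],"dr":[0,0,6.7],"gripper":255},{"slide":[0,0,0],"dr":[0,0,6.7],"gripper":255},{"slide":[0,0,0],"dr":[0,0,6.7],"gripper":255},{"slide":[0,0,0],"dr":[0,0,0],"gripper":255}]'
python3 -c "
from h import *
turn(75.4); p=np.load('p.npy'); tool([*p[:2],.0555])"
```

```text
clock: 10.93
eef_pos: [0.5488, 0.03, 0.0551]
eef_rot: [179.9, 0.1, 125.9]
force: [-0.1, -0.4, -0.8]
opening: 0.153
dr to yaw 75.4 [1.100e-01 4.000e-02 5.054e+01]
t 10.93 pos [0.5488 0.03   0.0551] rot [1.799e+02 1.000e-01 1.259e+02] F [-0.1 -0.4 -0.8] T [-0.07 -0.02  0.02] op 0.153 q6 -34.0
[0.549  0.03   0.0555] -> [-0.01  0.02 -0.04]
```

```bash
python3 -m pendant '[{"slide":[0,0,0],"dr":[0,0,6.7],"gripper":255},{"slide":[0,0,0],"dr":[0,0,6.7],"gripper":255},{"slide":[0,0,0],"dr":[0,0,6.7],"gripper":255},{"slide":[0,0,0],"dr":[0,0,0],"gripper":255}]'
python3 -m pendant '[{"slide":[0,0,0],"dr":[0,0,6.7],"gripper":255},{"slide":[0,0,0],"dr":[0,0,6.7],"gripper":255},{"slide":[0,0,0],"dr":[0,0,6.7],"gripper":255},{"slide":[0,0,0],"dr":[0,0,0],"gripper":255}]'
python3 -c "
from h import *
turn(75.4); p=np.load('p.npy'); tool([*p[:2],.0555])"
```

```text
clock: 11.27
eef_pos: [0.5492, 0.0302, 0.0551]
eef_rot: [179.8, 0.1, 105.8]
force: [-1.3, -0.1, -0.8]
opening: 0.155
clock: 11.6
eef_pos: [0.5497, 0.0302, 0.0551]
eef_rot: [179.8, 0.0, 86.4]
force: [0.0, 1.1, -1.4]
opening: 0.158
dr to yaw 75.4 [ 0.23 -0.02 11.01]
t 11.6 pos [0.5497 0.0302 0.0551] rot [179.8   0.   86.4] F [ 0.   1.1 -1.4] T [-0.1  -0.07 -0.01] op 0.158 q6 5.5
[0.549  0.03   0.0555] -> [-0.02 -0.06 -0.04]
```

```bash
python3 -m pendant '[{"slide":[0,0,0],"dr":[0,0,5.6],"gripper":255},{"slide":[0,0,0],"dr":[0,0,5.4],"gripper":255},{"slide":[0,0,0],"dr":[0,0,0],"gripper":255}]'
python3 -c "
from h import *
turn(75.4); p=np.load('p.npy'); tool([*p[:2],.0555])"
python3 -m pendant '[{"slide":[0,0,0],"dr":[0,0,0],"gripper":130},{"slide":[0,0,0],"dr":[0,0,0],"gripper":130},{"slide":[0,0,-2],"dr":[0,0,0],"gripper":130},{"slide":[0,0,-3],"dr":[0,0,0],"gripper":130},{"slide":[0,0,-3],"dr":[0,0,0],"gripper":130},{"slide":[0,0,-3],"dr":[0,0,0],"gripper":130}]'
python3 -c "
from h import *
p=np.load('p.npy'); tool(case(p,[[0,.071,.12]])[0]); turn(165.4)
crop('scene',270,160,350,240,7,'pics/s4.png')"
```

```text
clock: 11.85
eef_pos: [0.5498, 0.0302, 0.0551]
eef_rot: [179.8, -0.0, 76.4]
force: [-0.5, 0.9, -1.3]
opening: 0.157
dr to yaw 75.4 [ 0.23 -0.04  1.01]
t 11.85 pos [0.5498 0.0302 0.0551] rot [179.8  -0.   76.4] F [-0.5  0.9 -1.3] T [ 0.01  0.12 -0.01] op 0.157 q6 15.5
[0.549  0.03   0.0555] -> [-0.04 -0.07 -0.04]
clock: 12.35
eef_pos: [0.5444, 0.0299, 0.1623]
eef_rot: [-179.4, 0.2, 78.4]
force: [0.6, 0.2, 0.1]
opening: 0.491
t 12.35 pos [0.5444 0.0299 0.1623] rot [-179.4    0.2   78.4] F [0.6 0.2 0.1] T [ 0.01 -0.08 -0.03] op 0.491 q6 13.5
[0.5669 0.0987 0.12  ] -> [7.21 0.87 4.2 ]
dr to yaw 165.4 [ -0.59  -0.29 -86.95]
```

View pics/s4.png

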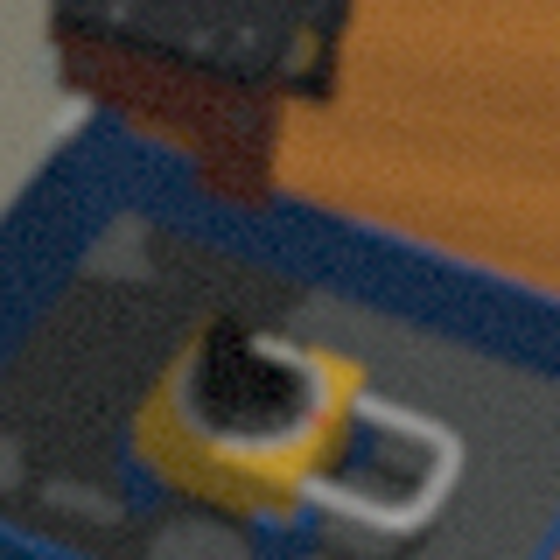

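```bash
python3 - <<'E'
from h import *
p=np.load("p.npy")
for a in(-20,0,20): print(a,((proj("scene",case([*p[:2],p[2]+np.radians(a)],[[0,0,.073],[0,.018,.073]]))-[270,160])*7).round().tolist())
X=onz("scene",np.array([[255,343],[302,370]])/7+[270,160],.073); print(case([0,0,-p[2]],X-[*p[:2],0]).round(4))
E
python3 -m pendant '[{"slide":[3,0.3,0],"dr":[0,0,-7],"gripper":168},{"slide":[3,0,0],"dr":[0,0,-7],"gripper":168},{"slide":[0,0,0],"dr":[0,0,-7],"gripper":168},{"slide":[0,0,0],"dr":[0,0,-7],"gripper":168},{"slide":[0,0,0],"dr":[0,0,-7],"gripper":168},{"slide":[0,0,0],"dr":[0,0,-7],"gripper":168},{"slide":[0,0,0],"dr":[0,0,-7],"gripper":168},{"slide":[0,0,0],"dr":[0,0,-7],"gripper":168},{"slide":[0,0,0],"dr":[0,0,-7],"gripper":168},{"slide":[0,0,0],"dr":[0,0,-7],"gripper":168}]'
python3 -m pendant '[{"slide":[0,0,0],"dr":[0,0,-7],"gripper":168},{"slide":[0,0,0],"dr":[0,0,-7],"gripper":168},{"slide":[0,0,0],"dr":[0,0,0],"gripper":168}]'
python3 -c "
from h import *
p=np.load('p.npy'); tool(case(p,[[0,.071,.12]])[0],case(p,[[0,.071,.022]])[0]); turn(165.4)"
```

```text
-20 [[250.0, 337.0], [287.0, 368.0]]
0 [[250.0, 337.0], [298.0, 357.0]]
20 [[250.0, 337.0], [303.0, 343.0]]
[[0.0016 0.0025 0.073 ]
 [0.0047 0.0217 0.073 ]]
clock: 13.23
eef_pos: [0.5636, 0.092, 0.1744]
eef_rot: [179.6, 0.6, 150.3]
force: [0.1, 0.0, 0.1]
opening: 0.343
clock: 13.48
eef_pos: [0.5635, 0.0919, 0.1742]
eef_rot: [179.8, 0.7, 165.1]
force: [-0.9, 0.5, 0.5]
opening: 0.342
t 13.48 pos [0.5635 0.0919 0.1742] rot [179.8   0.7 165.1] F [-0.9  0.5  0.5] T [ 0.05 -0.11 -0.04] op 0.342 q6 -66.9
[0.5669 0.0987 0.12  ] -> [-0.09  0.73  5.42]
[0.5669 0.0987 0.022 ] -> [ 0.12 -0.03  9.8 ]
dr to yaw 165.4 [ 0.2   0.67 -0.3 ]
```

```bash
python3 -m pendant '[{"slide":[-0.1,0.6,2.5],"dr":[0.2,0.6,-0.2],"gripper":180},{"slide":[0,0.2,2.5],"dr":[0,0,0],"gripper":180},{"slide":[0,0,2],"dr":[0,0,0],"gripper":180},{"slide":[0,0,0],"dr":[0,0,0],"gripper":180}]'
python3 -c "
from h import *
p=np.load('p.npy'); tool(case(p,[[0,.073,.06]])[0],case(p,[[0,.073,.022]])[0]); turn(165.4)"
```

```text
clock: 13.82
eef_pos: [0.5693, 0.0998, 0.1043]
eef_rot: [179.9, 0.4, 165.2]
force: [-0.2, -0.4, -1.0]
opening: 0.294
t 13.82 pos [0.5693 0.0998 0.1043] rot [179.9   0.4 165.2] F [-0.2 -0.4 -1. ] T [ 0.05 -0.03 -0.01] op 0.294 q6 -66.4
[0.5674 0.1007 0.06  ] -> [0.24 0.02 4.42]
[0.5674 0.1007 0.022 ] -> [ 0.03 -0.01  3.8 ]
dr to yaw 165.4 [ 0.14  0.41 -0.17]
```

```bash
python3 -m pendant '[{"slide":[0.24,0,2],"dr":[0.1,0.4,-0.1],"gripper":180},{"slide":[0,0,2],"dr":[0,0,0],"gripper":180},{"slide":[0,0,1.5],"dr":[0,0,0],"gripper":180},{"slide":[0,0,1],"dr":[0,0,0],"gripper":180},{"slide":[0,0,1],"dr":[0,0,0],"gripper":180},{"slide":[0,0,0],"dr":[0,0,0],"gripper":180}]'
python3 -c "
from h import *
p=np.load('p.npy'); tool(case(p,[[0,.073,.022]])[0]); turn(165.4)
crop('scene',270,160,370,240,7,'pics/s5.png')"
```

```text
clock: 14.32
eef_pos: [0.5699, 0.1007, 0.03]
eef_rot: [179.9, 0.2, 165.2]
force: [0.0, -0.3, 0.4]
opening: 0.294
t 14.32 pos [0.5699 0.1007 0.03  ] rot [179.9   0.2 165.2] F [ 0.  -0.3  0.4] T [ 0.   -0.12  0.03] op 0.294 q6 -66.4
[0.5674 0.1007 0.022 ] -> [ 0.24 -0.07  0.8 ]
dr to yaw 165.4 [ 0.13  0.22 -0.24]
```

View pics/s5.png

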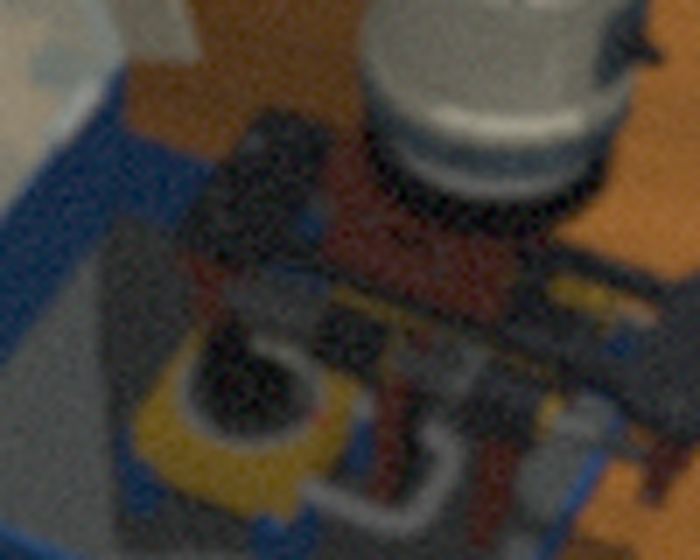

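One finger is inside the bow at about (390,470) and the other is outside at (490,490), with no contact. I'll go down the last few mm, close, and pull along lock +y, which is tool +y.

```bash
python3 -m pendant '[{"slide":[0.24,-0.07,0.7],"dr":[0,0.2,-0.2],"gripper":180},{"slide":[0,0,0],"dr":[0,0,0],"gripper":180},{"slide":[0,0,0],"dr":[0,0,0],"gripper":255},{"slide":[0,0,0],"dr":[0,0,0],"gripper":255},{"slide":[0,0,0],"dr":[0,0,0],"gripper":255},{"slide":[0,0,0],"dr":[0,0,0],"gripper":255}]'
python3 -c "
from h import *
p=np.load('p.npy'); tool(case(p,[[0,.093,.022]])[0]); turn(165.4)"
python3 -m pendant '[{"slide":[0,0.4,0],"dr":[0,0,0],"gripper":255},{"slide":[0,0.4,0],"dr":[0,0,0],"gripper":255},{"slide":[0,0.4,0],"dr":[0,0,0],"gripper":255}]'
python3 -c "
from h import *
p=np.load('p.npy'); tool(case(p,[[0,.093,.022]])[0]); turn(165.4)"
```

```text
clock: 14.87
eef_pos: [0.5696, 0.1007, 0.0264]
eef_rot: [179.8, 0.3, 165.4]
force: [0.2, 0.5, -2.1]
opening: 0.084
t 14.87 pos [0.5696 0.1007 0.0264] rot [179.8   0.3 165.4] F [ 0.2  0.5 -2.1] T [ 0.04 -0.15 -0.03] op 0.084 q6 -66.7
[0.5724 0.12   0.022 ] -> [0.21 1.94 0.44]
dr to yaw 165.4 [ 0.23  0.28 -0.02]
clock: 15.12
eef_pos: [0.5724, 0.1118, 0.0264]
eef_rot: [179.8, 0.3, 165.3]
force: [0.7, -2.3, -1.5]
opening: 0.079
t 15.12 pos [0.5724 0.1118 0.0264] rot [179.8   0.3 165.3] F [ 0.7 -2.3 -1.5] T [-0.4  -0.14  0.03] op 0.079 q6 -65.5
[0.5724 0.12   0.022 ] -> [0.21 0.8  0.44]
dr to yaw 165.4 [ 0.16  0.26 -0.06]
```

The dial is unlocked: the shackle slides with 2 to 3 N. Pulling on to its end.

```bash
python3 -m pendant '[{"slide":[0,0.4,0],"dr":[0,0,0],"gripper":255},{"slide":[0,0.4,0],"dr":[0,0,0],"gripper":255},{"slide":[0,0.2,0],"dr":[0,0,0],"gripper":255},{"slide":[0,0.15,0],"dr":[0,0,0],"gripper":255}]';python3 -m pendant '[{"slide":[0,0.15,0],"dr":[0,0,0],"gripper":255},{"slide":[0,0.15,0],"dr":[0,0,0],"gripper":255}]'
python3 -c "
from h import *
p=np.load('p.npy'); tool(case(p,[[0,.093,.022]])[0])"
```

```text
clock: 15.45
eef_pos: [0.5743, 0.1193, 0.0255]
eef_rot: [-179.6, 0.2, 165.6]
force: [0.6, -12.4, -0.7]
opening: 0.079
clock: 15.62
eef_pos: [0.5743, 0.1194, 0.025]
eef_rot: [-179.3, 0.1, 165.7]
force: [-0.9, -12.6, -0.3]
opening: 0.082
t 15.62 pos [0.5743 0.1194 0.025 ] rot [-1.793e+02  1.000e-01  1.657e+02] F [ -0.9 -12.6  -0.3] T [-2.12 -0.13 -0.07] op 0.082 q6 -64.0
[0.5724 0.12   0.022 ] -> [0.2  0.02 0.3 ]
```

```bash
python3 -m pendant '[{"slide":[0,0.4,0],"dr":[-0.6,0,0],"gripper":255},{"slide":[0,0.4,0],"dr":[0,0,0],"gripper":255}]'
python3 -c "
from h import *
p=np.load('p.npy'); tool(case(p,[[0,.093,.022]])[0])"
python3 -m pendant '[{"slide":[0,0,0],"dr":[0,0,0],"gripper":255},{"slide":[0,0,0],"dr":[0,0,0],"gripper":200},{"slide":[0,0,0],"dr":[0,0,0],"gripper":200},{"slide":[0,0,-1],"dr":[0,0,0],"gripper":200},{"slide":[0,0,-2],"dr":[0,0,0],"gripper":200},{"slide":[0,0,-3],"dr":[0,0,0],"gripper":200},{"slide":[0,0,-3],"dr":[0,0,0],"gripper":100},{"slide":[0,0,-3],"dr":[0,0,0],"gripper":0}]'
python3 -c "
from h import *
p=np.load('p.npy'); tool(case(p,[[0,0,.16]])[0]); turn(75.4)
crop('scene',270,160,370,240,7,'pics/s6.png')"
```

```text
clock: 15.78
eef_pos: [0.5739, 0.1199, 0.0237]
eef_rot: [-179.2, -0.1, 165.9]
force: [1.6, -28.7, -1.0]
opening: 0.081
t 15.78 pos [0.5739 0.1199 0.0237] rot [-1.792e+02 -1.000e-01  1.659e+02] F [  1.6 -28.7  -1. ] T [-5.03 -0.43 -0.05] op 0.081 q6 -64.2
[0.5724 0.12   0.022 ] -> [ 0.15 -0.02  0.17]
clock: 16.45
eef_pos: [0.5715, 0.124, 0.1444]
eef_rot: [-179.1, -0.7, 166.0]
force: [0.1, -0.2, 0.1]
opening: 0.33
t 16.45 pos [0.5715 0.124  0.1444] rot [-179.1   -0.7  166. ] F [ 0.1 -0.2  0.1] T [ 0.01 -0.15 -0.  ] op 0.33 q6 -64.2
[0.549 0.03  0.16 ] -> [-0.08 -9.69 -1.41]
dr to yaw 75.4 [-1.27  0.17 90.58]
```

View pics/s6.png

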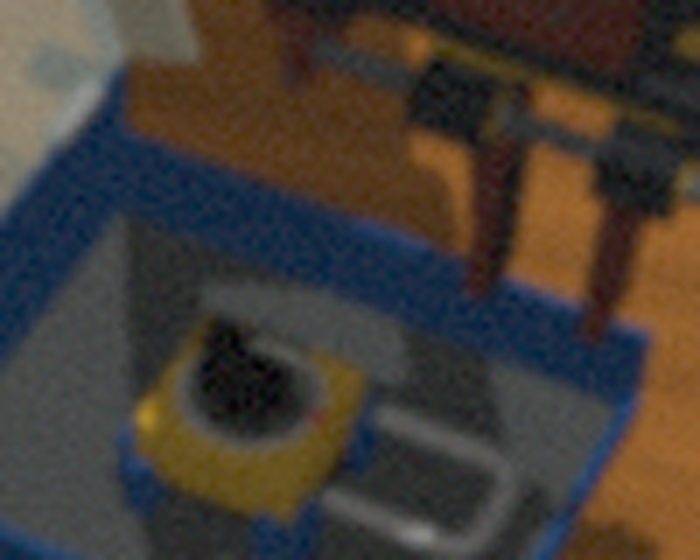

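The shackle is fully out: the bow is at about (500,480), the end stop took 28.7 N at 93 mm, and the pointer still faces the red mark. Next is the lock body, gripped across its x sides.

```bash
python3 -m pendant '[{"slide":[0,-3.2,-1.5],"dr":[-1.2,0,0],"gripper":0},{"slide":[0,-3.2,0],"dr":[0,0,0],"gripper":0},{"slide":[0,-2,0],"dr":[0,0,7],"gripper":0},{"slide":[0,0,0],"dr":[0,0,7],"gripper":0},{"slide":[0,0,0],"dr":[0,0,7],"gripper":0},{"slide":[0,0,0],"dr":[0,0,7],"gripper":0},{"slide":[0,0,0],"dr":[0,0,7],"gripper":0},{"slide":[0,0,0],"dr":[0,0,7],"gripper":0},{"slide":[0,0,0],"dr":[0,0,7],"gripper":0},{"slide":[0,0,0],"dr":[0,0,7],"gripper":0}]'
python3 -m pendant '[{"slide":[0,0,0],"dr":[0,0,7],"gripper":0},{"slide":[0,0,0],"dr":[0,0,7],"gripper":0},{"slide":[0,0,0],"dr":[0,0,7],"gripper":0},{"slide":[0,0,0],"dr":[0,0,6],"gripper":0},{"slide":[0,0,0],"dr":[0,0,0],"gripper":0}]'
python3 -c "
from h import *
p=np.load('p.npy'); tool(case(p,[[0,0.003,.11]])[0],case(p,[[0,0.003,.014]])[0]); turn(75.4)"
```

```text
clock: 17.33
eef_pos: [0.5611, 0.0486, 0.1815]
eef_rot: [178.3, -0.5, 109.3]
force: [-0.3, 0.2, 0.1]
opening: 1.0
clock: 17.75
eef_pos: [0.5626, 0.0526, 0.186]
eef_rot: [178.4, -1.4, 81.3]
force: [-0.4, -0.6, 0.0]
opening: 1.0
t 17.75 pos [0.5626 0.0526 0.186 ] rot [178.4  -1.4  81.3] F [-0.4 -0.6  0. ] T [ 0.02 -0.04 -0.02] op 1.0 q6 11.5
[0.5498 0.0329 0.11  ] -> [-2.33 -1.17  7.51]
[0.5498 0.0329 0.014 ] -> [-0.24 -0.26  9.59]
dr to yaw 75.4 [ 1.5  -1.53  5.88]
```

```bash
python3 -m pendant '[{"slide":[-1,-0.5,0],"dr":[1.4,-1.4,5.8],"gripper":0},{"slide":[-1.2,-0.5,2],"dr":[0,0,0],"gripper":0},{"slide":[0,0,2],"dr":[0,0,0],"gripper":0},{"slide":[0,0,2],"dr":[0,0,0],"gripper":0},{"slide":[0,0,0],"dr":[0,0,0],"gripper":0}]'
python3 -c "
from h import *
p=np.load('p.npy'); tool(case(p,[[0,0.003,.08]])[0],case(p,[[0,0.003,.014]])[0]); turn(75.4)"
```

```text
clock: 18.17
eef_pos: [0.5512, 0.0355, 0.1288]
eef_rot: [179.4, -0.3, 76.3]
force: [-0.7, -0.5, -0.0]
opening: 1.0
t 18.17 pos [0.5512 0.0355 0.1288] rot [179.4  -0.3  76.3] F [-0.7 -0.5 -0. ] T [-0.03  0.07  0.04] op 1.0 q6 15.9
[0.5498 0.0329 0.08  ] -> [-0.31 -0.13  4.88]
[0.5498 0.0329 0.014 ] -> [-0.04 -0.07  6.6 ]
dr to yaw 75.4 [ 0.58 -0.33  0.92]
```

```bash
python3 -m pendant '[{"slide":[-0.3,-0.1,2.5],"dr":[0.5,-0.3,0.8],"gripper":0},{"slide":[0,0,2.5],"dr":[0,0,0],"gripper":0},{"slide":[0,0,1],"dr":[0,0,0],"gripper":0},{"slide":[0,0,0],"dr":[0,0,0],"gripper":0}]'
python3 -c "
from h import *
p=np.load('p.npy'); tool(case(p,[[0,0.003,.014]])[0]); turn(75.4)"
```

```text
clock: 18.5
eef_pos: [0.5531, 0.0345, 0.0713]
eef_rot: [179.6, -0.2, 76.1]
force: [-0.4, 0.4, 0.8]
opening: 1.002
t 18.5 pos [0.5531 0.0345 0.0713] rot [179.6  -0.2  76.1] F [-0.4  0.4  0.8] T [-0.08 -0.08 -0.01] op 1.002 q6 16.1
[0.5498 0.0329 0.014 ] -> [-0.25 -0.32  5.73]
dr to yaw 75.4 [ 0.38 -0.16  0.73]
```

```bash
python3 -m pendant '[{"slide":[-0.2,-0.4,0.5],"dr":[0.3,-0.1,0.6],"gripper":0},{"slide":[0,-0.1,1.2],"dr":[0,0,0],"gripper":0},{"slide":[0,0,1.2],"dr":[0,0,0],"gripper":0},{"slide":[0,0,1.2],"dr":[0,0,0],"gripper":0},{"slide":[0,0,0.6],"dr":[0,0,0],"gripper":0},{"slide":[0,0,0],"dr":[0,0,0],"gripper":0}]'
python3 -c "
from h import *
p=np.load('p.npy'); tool(case(p,[[0,0.003,.014]])[0]); turn(75.4)"
```

```text
clock: 19.0
eef_pos: [0.5507, 0.0346, 0.0247]
eef_rot: [179.6, -0.2, 75.7]
force: [-0.0, -0.4, -0.6]
opening: 1.0
t 19.0 pos [0.5507 0.0346 0.0247] rot [179.6  -0.2  75.7] F [-0.  -0.4 -0.6] T [-0.05 -0.04  0.03] op 1.0 q6 16.6
[0.5498 0.0329 0.014 ] -> [-0.19 -0.06  1.07]
dr to yaw 75.4 [ 0.42 -0.18  0.27]
```

```bash
python3 -m pendant '[{"slide":[-0.1,-0.06,0.6],"dr":[0.4,0,0.2],"gripper":0},{"slide":[0,0,0.4],"dr":[0,0,0],"gripper":0},{"slide":[0,0,0],"dr":[0,0,0],"gripper":255},{"slide":[0,0,0],"dr":[0,0,0],"gripper":255},{"slide":[0,0,0],"dr":[0,0,0],"gripper":255},{"slide":[0,0,0],"dr":[0,0,0],"gripper":255}]'
python3 -c "
from h import *
p=np.load('p.npy'); tool(case(p,[[0,0.003,.014]])[0]); turn(75.4)"
```

```text
clock: 19.5
eef_pos: [0.5502, 0.0336, 0.0134]
eef_rot: [-180.0, -0.2, 75.5]
force: [-0.2, -0.7, 0.2]
opening: 0.739
t 19.5 pos [0.5502 0.0336 0.0134] rot [-180.    -0.2   75.5] F [-0.2 -0.7  0.2] T [-0.   -0.03  0.02] op 0.739 q6 16.5
[0.5498 0.0329 0.014 ] -> [-0.07 -0.02 -0.06]
dr to yaw 75.4 [-0.04 -0.17  0.05]
```

```bash
python3 -m pendant '[{"slide":[0,0,0],"dr":[0,0,0],"gripper":255},{"slide":[0,0,0],"dr":[0,0,0],"gripper":255},{"slide":[0,0,0],"dr":[0,0,0],"gripper":255},{"slide":[0,0,0],"dr":[0,0,0],"gripper":255}]'
```

```text
clock: 19.83
eef_pos: [0.5501, 0.0335, 0.0135]
eef_rot: [-180.0, -0.2, 75.5]
force: [1.1, -0.4, -2.7]
opening: 0.682
```

Opening of 0.682 is 60 mm, which is the body's width. Lifting slowly straight up.

```bash
python3 -m pendant '[{"slide":[0,0,-0.5],"dr":[0,0,0],"gripper":255},{"slide":[0,0,-1],"dr":[0,0,0],"gripper":255},{"slide":[0,0,-1],"dr":[0,0,0],"gripper":255},{"slide":[0,0,-1],"dr":[0,0,0],"gripper":255},{"slide":[0,0,-1.5],"dr":[0,0,0],"gripper":255},{"slide":[0,0,-1.5],"dr":[0,0,0],"gripper":255},{"slide":[0,0,-1.5],"dr":[0,0,0],"gripper":255},{"slide":[0,0,-1.5],"dr":[0,0,0],"gripper":255},{"slide":[0,0,-1.5],"dr":[0,0,0],"gripper":255},{"slide":[0,0,-1.5],"dr":[0,0,0],"gripper":255}]'
python3 -m pendant '[{"slide":[0,0,-1.5],"dr":[0,0,0],"gripper":255},{"slide":[0,0,-1.5],"dr":[0,0,0],"gripper":255},{"slide":[0,0,-1.5],"dr":[0,0,0],"gripper":255},{"slide":[0,0,-1.5],"dr":[0,0,0],"gripper":255},{"slide":[0,0,-1],"dr":[0,0,0],"gripper":255},{"slide":[0,0,-0.5],"dr":[0,0,0],"gripper":255},{"slide":[0,0,0],"dr":[0,0,0],"gripper":255},{"slide":[0,0,0],"dr":[0,0,0],"gripper":255}]'
python3 -c "
from h import *
p=np.load('p.npy'); tool(); turn(75.4)
f=grab_frame('scene'); cv2.imwrite('pics/s7.png',cv2.resize(f[60:240,200:400,::-1],None,fx=3.3,fy=3.3,interpolation=cv2.INTER_CUBIC))"
```

```text
clock: 20.67
eef_pos: [0.545, 0.0331, 0.148]
eef_rot: [-179.5, -0.0, 75.5]
force: [-0.1, -0.6, -4.3]
opening: 0.685
clock: 21.33
eef_pos: [0.5423, 0.033, 0.2369]
eef_rot: [-179.8, -0.1, 75.5]
force: [0.4, -0.1, -3.8]
opening: 0.682
t 21.33 pos [0.5423 0.033  0.2369] rot [-1.798e+02 -1.000e-01  7.550e+01] F [ 0.4 -0.1 -3.8] T [-0.09 -0.02  0.02] op 0.682 q6 16.5
dr to yaw 75.4 [-0.19 -0.13  0.11]
```

View pics/s7.png

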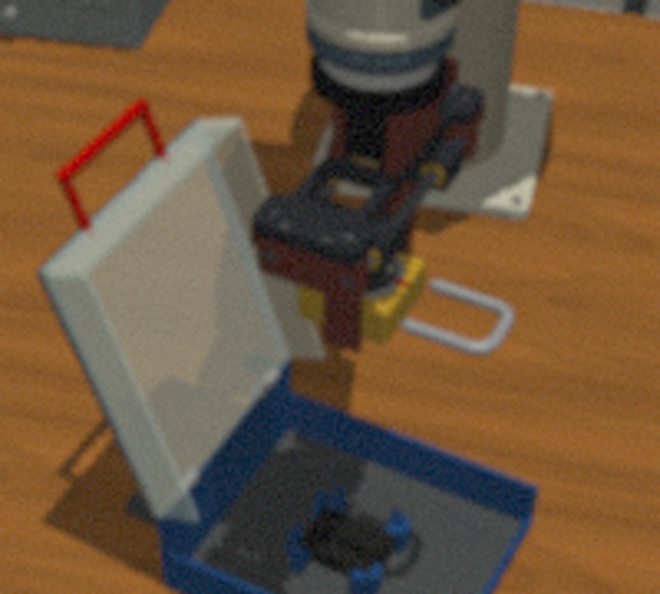

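The lock is held level with its dial up and the shackle out, well above the walls. The hood is open and the nest is empty. I'll check the hood angle from the handle corners at (145,102) and (62,175), then hand in.

```bash
python3 - <<'E'
from h import *
p=np.load("p.npy"); H=[[.045,.247,.002],[-.045,.247,.002]]; s=np.array([[62,175],[145,102]])/3.3+[200,60]
r=least_squares(lambda a:(proj("scene",hood([*p[:3],a[0]],H))-s).ravel(),[1.9]); print(r.x,r.fun.round(1))
print(close_job())
E
```

```text
[1.90505245] [ 0.6 -0.1 -0.6  0.3]
the job is handed in; nothing more can be done
None
```

The whole task is done in the order asked, and I handed it in at about 21 s on the robot clock (limit 72 s). `close_job` gives no verdict.

- **Hood:** I lifted it by the red handle and brought it slowly onto its stop, where the force rose to about 54 N as I nudged the last bit; I then relaxed and released. In the final picture it measures 1.905 rad, within picture accuracy of the 1.92 stop.
- **Dial:** I turned it clockwise about 70°, one click at a time, to the red mark. In the picture the pointer read about 9° off the mark, close to that measurement's error. The shackle then came free, so the dial is at its opening position.
- **Shackle:** It slid with 2 to 3 N and stopped firmly at 28.7 N, with the bow about 93 mm from the lock's middle, which is fully out. The last picture shows it still out.
- **Lock:** It is held across its 60 mm body, dial up and level to within about 0.3°. The fingertips are at z = 0.237 m, so its underside is roughly 0.24 m up, well above the 79 mm wall.
- **File, mandrel and jar:** I did not approach them, but I also did not look at them again at the end.

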